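# Wedge the rocking tile chest

## Task

The little tile chest rocks because the rubber foot under its front right corner is too short. Without gripping or lifting anything, push the wooden wedge thin end first under that foot, just far enough that the chest stands level and no longer rocks; do not shove the chest out of its place, and leave the tiles on it standing and the things around it where they are. Then press down with a fingertip on top of the chest at that same corner to prove that it no longer gives, and finish while still pressing.

Things in the scene. Friction and masses are not known exactly. Their poses are not given: they have to be found in the camera images.
- tile_chest: Low plywood chest, two drawers with steel knobs in front; 150 mm deep (x), 200 mm wide (y), flat top 60 mm and underside 21 mm above the bench; 1.8 kg, loose. Domed rubber feet, 24 mm across, at x = +-55, y = +-80 mm; it stands level on three of them, the front right one (x = -55, y = -80) is short. Origin: its middle at bench level; x to the back (drawers face -x), y to its left, z up.
- short_foot_end (a point): Lowest point of the short foot, the middle of its domed underside. It hangs 4 to 6.5 mm above the bench, by how much is not known beforehand; a push of 1 to 3 N down on that corner tips the chest until this foot touches the bench.
- corner_top (a point): Point on the flat top of the chest, 60 mm above the bench, straight above the short foot; 20 mm in from the side and from the front edge. The place to press.
- wedge: Wooden wedge 130 mm long (x), 40 wide (y), flat below, 2 mm thick at the thin end (x = +65), rising evenly to 18 mm at the butt (x = -65); 50 g, right of the chest, thin end roughly towards the short foot. Origin: middle of its underside. It slides with a fraction of a newton; once it bears under the foot the push rises within a few mm to 4 to 8 N, and pushing on jacks up or shoves the chest.
- tile_0: Glazed test tile (L-shaped: foot 36 x 25 mm, upright about 70 mm tall), standing at the back of the chest's top, leftmost; x = 44, y = 76 mm from the chest's middle. Must stay standing. Origin: middle of its foot's underside; z up.
- tile_1: The same, second from the left, y = 38 mm.
- tile_2: The same, third from the left, y = 0.
- tile_3: The same, rightmost, y = -38 mm.
- rib: Bystander: flat wooden throwing rib, 48 x 104 x 8 mm, at the right, near the bench edge.
- glaze_brush: Bystander: brush 234 mm long, lying left of the chest.
- cup: Bystander: clear cup with a little slip, 72 mm across and 70 mm tall, in front of the chest near the bench edge. Origin: middle of its underside.
- jar: Bystander: small jar, 52 mm across and 66 mm tall, behind the chest to the right.
- needle: Bystander: needle tool, 142 mm long and 10 mm thick, lying along the bench's front edge before the chest.

How it is judged:
At the end, for the whole second after the job is handed in: The wedge bears under the short foot and is let alone; a finger presses on the chest's top within 60 mm of the point above that foot with more than 3 N, and under that press the chest stands level within 0.012 rad (about 1.1 mm at the corner); nothing moves (contact force between the fingers and tile_chest above 3 N and horizontal distance between the grasp point and corner_top below 0.06 m and angle between tile_chest's own z axis and vertical below 0.012 rad and contact force between wedge and tile_chest above 1 N and y of short_foot_end in the frame of wedge between -0.02 and 0.02 m and x of short_foot_end in the frame of wedge between -0.03 and 0.065 m and contact force between the fingers and wedge below 0.1 N and linear speed of each of wedge, tile_chest below 0.01 m/s); the arm keeps its last pose, push and grip.
It fails at once if the wedge is lifted off the bench or turned over, or squeezed or rammed with more than 30 N (height (world z) of wedge above 0.02 m or angle between wedge's own z axis and vertical above 0.4 rad or contact force between the fingers and wedge above 30 N).
It fails at once if the chest is lifted, or its front right corner is shoved more than 20 mm out of place (height (world z) of tile_chest above 0.015 m or distance of corner_top from where it was at the start of the episode above 0.02 m).
It fails at once if a tile on the chest falls over or off (angle between any of tile_0, tile_1, tile_2, tile_3's own z axis and vertical above 0.5 rad or height (world z) of any of tile_0, tile_1, tile_2, tile_3 below 0.045 m).
It fails at once if a tile is lifted off the chest (height (world z) of any of tile_0, tile_1, tile_2, tile_3 above 0.085 m).
It fails at once if a bystander is moved more than 30 mm (distance of any of rib, glaze_brush, cup, jar, needle from where it was at the start of the episode above 0.03 m).
It also fails if it takes over 58 s, if anything falls off the work surface, if the arm or the gripper's body presses on something with over 40 N, if the wrist force passes 120 N, or if a joint passes its speed limit or range.

## Robot

A 7-joint arm with a two-finger parallel gripper is mounted at the origin on a cart in front of the work surface, level with it; the furniture and walls round the work are solid. World frame = base frame: x ahead of the robot, y to its left, z up, the work surface at z = 0. Lengths are in m, angles in rad, forces in N, time in s.
With the tool pointing down it reaches from about 0.425 to 0.825 m from the base axis. Payload 3.6 kg.
Tool frame: the origin (TCP) lies on the mounting face of the last link; the fingertips stand 186 mm ahead of it and the grasp point (between the pads) lies 167 mm ahead of it; z points along the fingers, y is the direction in which the jaws open and shut (so a half turn about z gives the same grasp; the last joint's range is limited). The gripper opens to 93 mm and grips with 3 to 60 N. Pads are 15 mm wide; open, the fingers measure 128 mm over their backs; the gripper's body (75 mm by 188 mm) begins 65 mm behind the grasp point.
Start: joints at [-1.228, 0.615, -0.013, 1.423, 0.008, 1.103, -0.04], TCP at [0.234, 0.606, 0.405] pointing down, gripper open.
Joint ranges: [-3.12, 3.12], [-0.3, 2.06], [-1.34, 1.32], [0.26, 2.42], [-1.36, 4.5], [0.01, 1.98], [-2.84, 2.84]. Speed limits (rad/s): [2.79, 2.79, 3.14, 3.14, 3.14, 3.14, 3.14].

## Interface

Orientations are given as [roll, pitch, yaw] about the fixed x, y, z axes, in that order (R = Rz(yaw) Ry(pitch) Rx(roll)).
In Python, from cell import ctrl gives the robot as it stands. The module is installed in compiled form; this text tells all that it offers.
- The arm moves only by the shell command python3 -m handwheel 'ROWS' [OPENING] [FORCE]. ROWS is JSON, a list of rows, each an object of numbers: "tx", "ty", "tz": the shift along the tool's x, y, z in cm; "wx", "wy", "wz": the turn, a rotation vector about the tool's x, y, z in degrees. A call has 1 to 12 rows; each row shifts and turns the pose as measured when the row begins, along the tool's axes as they then stand; what a row does not reach is not made up. A row lasts 1/10 s, in which the tool goes at most 50 mm and 8.59 degrees, less where a joint would pass 70% of its speed; a pose out of reach is approached as far as the arm can. A call with a gripper value outside its range is refused whole. OPENING is the closure, from 0 (fully open) to 1 (shut), set as the call begins (- or left out, the last holds). The fingers move at their own pace and stop on an object; FORCE is the grip in N (left out, the last holds). Time passes only in rows, so rows that do not move let the fingers close. It gives the time, the measured TCP pose, the force and the opening at its end, in the units of the state.
- ctrl.get_state(): the state, without advancing time (a new reading comes with each control period).
- ctrl.grab_frame(name): name is "scene" or "top" or "wrist"; returns a dict with "pixels" (420x560x3 uint8, red, green, blue), "fovy" (degrees; the focal length in pixels is half the picture's height over the tangent of half this angle, whatever the lens; pixels are square), "cx", "cy" (the principal point, pixels), "dist" ([k1, k2, p1, p2, k3] as OpenCV has them; the pictures are not rectified), "origin" and "rotation" of the camera in the world. Camera axes: x right, y up, looking along -z (the intrinsics and any distortion apply to the point x, -y, -z); pixel columns grow to the right and rows downward; lengths in m; the calibration is good to about 2 mm. A picture is of the moment at which its call begins. There is no depth.
- ctrl.finish_job(): hands the job in, once; it reports no verdict.
The state is a dict: "time": time; "joints": joint angles; "dq": joint speeds; "joint_torque": joint torques, N m; "ee_pos": TCP position; "tcp_rot": TCP orientation; "contact_force": force on the tool from outside, world axes, zero at the start; "ft_torque": the same for the moment, N m; "finger_gap": opening from 0.0 (shut) to 1.0 (fully open).
Only numpy, scipy, OpenCV 4.12 (cv2) and the standard library are available. Lean on these libraries where they do the work, as an engineer would, in place of code of your own. Each camera call takes 0.05 s, during which the arm holds its last target. There are 200 camera calls.

## Working session

There is one attempt and no reset: what is moved stays moved. The work goes in short steps, Python scripts to look and compute and a shell command to move; the robot and the scene stay as the last step left them, time stands still between calls to the robot, and variables do not carry over. Pictures are saved under pics/ and viewed, about 8 in all and at most 12, crops included, and the job is handed in when it is done.

```bash
mkdir -p pics; python3 - <<'E'
from cell import ctrl
import cv2,pickle
s=ctrl.get_state()
print(s)
for n in("scene","top"):
    f=ctrl.grab_frame(n); pickle.dump(f,open(f"{n}0.pkl","wb"))
    cv2.imwrite(f"pics/{n}0.png",f["pixels"][:,:,::-1])
    print(n,f["fovy"],f["cx"],f["cy"],f["dist"],f["origin"],f["rotation"])
E
```

```text
{'time': 0.0, 'joints': array([-1.22852675,  0.61587351, -0.01261083,  1.42487406,  0.00808136,
        1.10340481, -0.04038794]), 'dq': array([ 0.00038076,  0.00061923, -0.00019371,  0.00052917, -0.00036706,
        0.00063489, -0.00263317]), 'joint_torque': array([ 6.73371160e-04, -4.58938086e+01,  2.09517013e-01, -1.65738595e+01,
       -6.10427815e-02,  2.04690458e-02,  2.27515288e-04]), 'ee_pos': array([0.23417525, 0.60601073, 0.4036185 ]), 'tcp_rot': array([-3.13908274e+00,  2.20036548e-05,  2.77288856e+00]), 'contact_force': array([ 0.38987002, -0.68406602, -0.20619466]), 'ft_torque': array([-0.00923091, -0.02349421, -0.01979601]), 'finger_gap': 1.0001007136291264}
scene 52.547800383811676 279.7845945787597 209.08658508853438 [-0.09341844  0.          0.          0.          0.        ] [-0.06748514 -0.61218061  0.95637362] [ 0.73706844  0.01930552 -0.94704395]
top 42.3460182912933 281.3122782715465 208.79041349042626 [-0.0840802  0.         0.         0.         0.       ] [ 0.38270226 -0.13189288  1.42314296] [ 0.14752259 -0.00298413 -1.55605488]
```

View pics/top0.png

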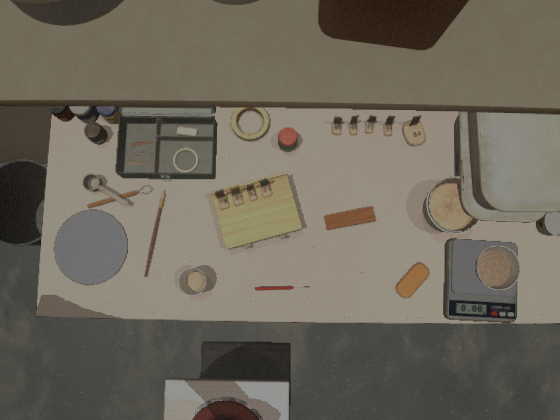

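View pics/scene0.png

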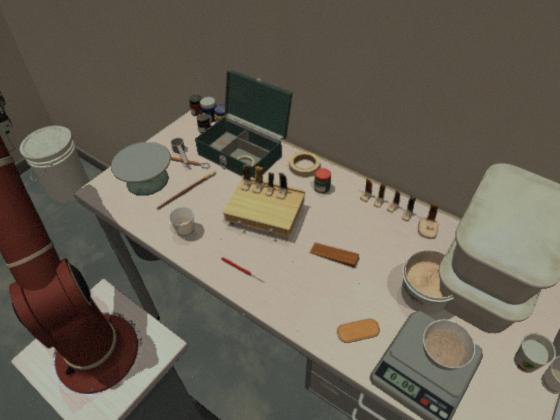

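Top view: the chest's top is centred near (257,213), its knobs are at about (247,243) and (285,235), and the wedge is at (350,218) on its right. I'll enlarge this area for the corners.

```bash
cat > h.py <<'E'
import numpy as np,cv2,pickle
from scipy.spatial.transform import Rotation as R
def KD(f):
    fl=f["pixels"].shape[0]/2/np.tan(np.radians(f["fovy"])/2)
    return np.array([[fl,0,f["cx"]],[0,fl,f["cy"]],[0,0,1.]]),np.array(f["dist"],float)
def Rc(f): return R.from_euler("xyz",f["rotation"]).as_matrix() if np.ndim(f["rotation"])==1 else np.array(f["rotation"])
def back(f,px,z):
    K,D=KD(f); u=cv2.undistortPoints(np.array(px,float).reshape(-1,1,2),K,D).reshape(-1,2)
    d=np.c_[u[:,0],-u[:,1],-np.ones(len(u))]@Rc(f).T; o=np.array(f["origin"])
    return o+d*((z-o[2])/d[:,2])[:,None]
def proj(f,P):
    K,D=KD(f); c=(np.atleast_2d(P)-np.array(f["origin"]))@Rc(f); c=c*[1,-1,-1]
    return cv2.projectPoints(c,np.zeros(3),np.zeros(3),K,D)[0].reshape(-1,2)
E
python3 - <<'E'
import pickle,cv2
f=pickle.load(open("top0.pkl","rb")); im=f["pixels"][165:265,205:390,::-1]
cv2.imwrite("pics/top0c.png",cv2.resize(cv2.convertScaleAbs(im,alpha=1.3),None,fx=4.3,fy=4.3,interpolation=cv2.INTER_CUBIC))
E
```

```text
(no output)
```

View pics/top0c.png

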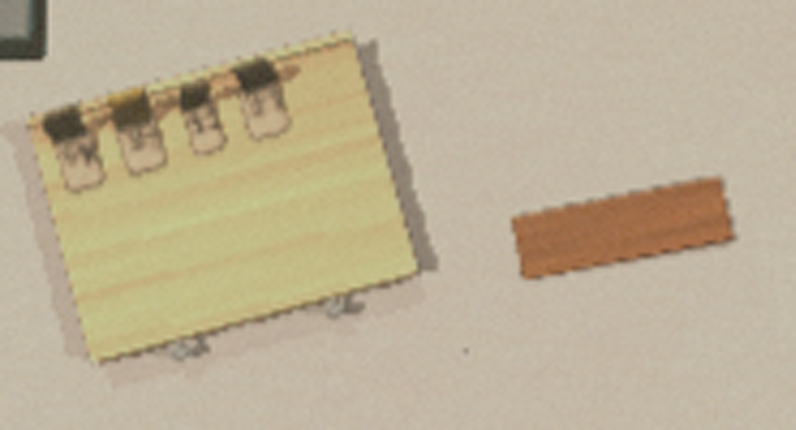

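The crop shows the chest top's corners at crop px (98,362), (418,272), (352,36) and (30,118). The wedge's left (thin) end is at (512,217) and (523,279), its butt at (722,178) and (735,240).

```bash
cat > m.py <<'E'
from h import *
f=pickle.load(open("top0.pkl","rb"))
c=lambda p:(np.array(p,float)+.5)/4.3-.5+[205,165]
T=back(f,c([(98,362),(418,272),(352,36),(30,118)]),.06)
print("chest\n",T.round(4)[:,:2]); 
print("sides",[np.linalg.norm(T[i]-T[(i+1)%4]).round(3) for i in range(4)])
L=np.array([(-75,100),(-75,-100),(75,-100),(75,100)])/1e3
def fit(L,T):
    ml,mt=L.mean(0),T.mean(0);a=L-ml;b=T-mt
    y=np.arctan2((a[:,0]*b[:,1]-a[:,1]*b[:,0]).sum(),(a*b).sum());Q=np.array([[np.cos(y),-np.sin(y)],[np.sin(y),np.cos(y)]])
    return y,Q,mt-Q@ml
y,Q,t=fit(L,T[:,:2]);foot=Q@[-.055,-.08]+t
print("chest pose",t,np.degrees(y),"foot",foot,"res",(T[:,:2]-(L@Q.T+t)).round(4).tolist())
W=np.r_[back(f,c([(512,217),(523,279)]),.002),back(f,c([(722,178),(735,240)]),.018)][:,:2]
Lw=np.array([(65,-20),(65,20),(-65,-20),(-65,20)])/1e3
yw,Qw,tw=fit(Lw,W)
print("wedge",tw,np.degrees(yw),"res",(W-(Lw@Qw.T+tw)).round(4).tolist(),"tip",Qw@[.065,0]+tw,"butt",Qw@[-.065,0]+tw)
print("foot in wedge",Qw.T@(foot-tw))
g=pickle.load(open("scene0.pkl","rb"))
print("scene px chest corners",proj(g,np.c_[L@Q.T+t,np.full(4,.06)]).round(0).tolist(),"wedge",proj(g,np.c_[Lw@Qw.T+tw,[.002,.002,.018,.018]]).round(0).tolist())
E
python3 m.py
```

```text
chest
 [[ 0.4815  0.0012]
 [ 0.5373 -0.1856]
 [ 0.6785 -0.1449]
 [ 0.6258  0.0459]]
sides [np.float64(0.195), np.float64(0.147), np.float64(0.198), np.float64(0.151)]
chest pose [ 0.58076156 -0.07084848] 16.25617613959897 foot [ 0.55035508 -0.16304634] res [[0.0007, -0.003], [0.0006, 0.0023], [-0.0023, 0.001], [0.0011, -0.0003]]
wedge [ 0.57158891 -0.31270897] 100.60457926835544 res [[-0.0005, -0.0003], [0.0005, 0.0002], [-0.0006, 0.0002], [0.0006, -0.0]] tip [ 0.55962696 -0.24881913] butt [ 0.58355085 -0.37659881]
foot in wedge [ 0.15101415 -0.00667123]
scene px chest corners [[223.0, 212.0], [289.0, 229.0], [305.0, 192.0], [243.0, 178.0]] wedge [[315.0, 242.0], [309.0, 252.0], [359.0, 254.0], [354.0, 265.0]]
```

Residuals are at most 3 mm and the scene view agrees. The foot is about (0.550,-0.163). The wedge sits at (0.572,-0.313) with yaw 100.6°, its butt at (0.584,-0.377). I'll swing clockwise round the base with the gripper shut.

```bash
python3 -m handwheel '[{"tx":-4.5,"ty":-1,"tz":-1.5,"wz":4.3},{"tx":-4.5,"ty":-1,"tz":-1.5,"wz":4.3},{"tx":-4.5,"ty":-1,"tz":-1.5,"wz":4.3},{"tx":-4.5,"ty":-1,"wz":4.3},{"tx":-4.5,"wz":4.3},{"tx":-4.5,"wz":4.3},{"tx":-4.5,"wz":4.3},{"tx":-4.5,"wz":4.3},{"tx":-4.5,"wz":4.3},{"tx":-4.5,"wz":4.3},{"tx":-4.5,"wz":4.3},{"tx":-4.5,"wz":4.3}]' 1 40
```

```text
invalid input
```

```bash
python3 -m handwheel '[{"tx":-4.5,"ty":-1,"tz":-1.5,"wx":0,"wy":0,"wz":4.3},{"tx":-4.5,"ty":-1,"tz":-1.5,"wx":0,"wy":0,"wz":4.3}]' 1 40; python3 -m handwheel --help
```

```text
time: 0.3
ee_pos: [0.3024, 0.5557, 0.4298]
tcp_rot: [-3.131, -0.007, 2.634]
contact_force: [1.2, -0.7, 0.4]
finger_gap: 0.878invalid input: not JSON, or not a number
```

All six keys are needed in each row. The motion matches expectations, so I'll keep going.

```bash
python3 -m handwheel '[{"tx":-4.7,"ty":-1,"tz":-1,"wx":0,"wy":0,"wz":4.3},{"tx":-4.7,"ty":-1,"tz":-1,"wx":0,"wy":0,"wz":4.3},{"tx":-4.7,"ty":0,"tz":0,"wx":0,"wy":0,"wz":4.3},{"tx":-4.7,"ty":0,"tz":0,"wx":0,"wy":0,"wz":4.3},{"tx":-4.7,"ty":0,"tz":0,"wx":0,"wy":0,"wz":4.3},{"tx":-4.7,"ty":0,"tz":0,"wx":0,"wy":0,"wz":4.3},{"tx":-4.7,"ty":0,"tz":0,"wx":0,"wy":0,"wz":4.3},{"tx":-4.7,"ty":0,"tz":0,"wx":0,"wy":0,"wz":4.3},{"tx":-4.7,"ty":0,"tz":0,"wx":0,"wy":0,"wz":4.3},{"tx":-4.7,"ty":0,"tz":0,"wx":0,"wy":0,"wz":4.3},{"tx":-4.7,"ty":0,"tz":0,"wx":0,"wy":0,"wz":4.3},{"tx":-4.7,"ty":0,"tz":0,"wx":0,"wy":0,"wz":4.3}]'
```

```text
time: 1.5
ee_pos: [0.6266, 0.0854, 0.4442]
tcp_rot: [-3.124, 0.004, 1.703]
contact_force: [-0.2, 0.5, 0.1]
finger_gap: 0.006
```

```bash
python3 -m handwheel '[{"tx":-4.6,"ty":-1.2,"tz":0,"wx":-1,"wy":0,"wz":-3},{"tx":-4.6,"ty":-1.2,"tz":0,"wx":0,"wy":0,"wz":0},{"tx":-4.6,"ty":-1.2,"tz":0,"wx":0,"wy":0,"wz":0},{"tx":-4.6,"ty":-1.2,"tz":0,"wx":0,"wy":0,"wz":0},{"tx":-4.6,"ty":-1.2,"tz":0,"wx":0,"wy":0,"wz":0},{"tx":-4.6,"ty":-1.2,"tz":0,"wx":0,"wy":0,"wz":0},{"tx":-4.6,"ty":-1.2,"tz":0,"wx":0,"wy":0,"wz":0},{"tx":-4.6,"ty":-1.2,"tz":0,"wx":0,"wy":0,"wz":0},{"tx":-4.6,"ty":-1.2,"tz":0,"wx":0,"wy":0,"wz":0},{"tx":-4.6,"ty":-1.2,"tz":0,"wx":0,"wy":0,"wz":0},{"tx":0,"ty":0,"tz":0,"wx":0,"wy":0,"wz":0}]'
```

```text
time: 2.6
ee_pos: [0.5836, -0.4145, 0.4379]
tcp_rot: [-3.127, 0.003, 1.746]
contact_force: [-0.3, 0.3, -0.5]
finger_gap: 0.008
```

```bash
python3 -m handwheel '[{"tx":-1.3,"ty":0.7,"tz":4.8,"wx":-0.8,"wy":0,"wz":-0.5},{"tx":0,"ty":0,"tz":4.8,"wx":0,"wy":0,"wz":0},{"tx":0,"ty":0,"tz":4.8,"wx":0,"wy":0,"wz":0},{"tx":0,"ty":0,"tz":3,"wx":0,"wy":0,"wz":0},{"tx":0,"ty":0,"tz":0,"wx":0,"wy":0,"wz":0}]'
python3 - <<'E'
from cell import ctrl
import cv2
f=ctrl.grab_frame("wrist"); cv2.imwrite("pics/w1.png",f["pixels"][:,:,::-1])
E
```

```text
time: 3.1
ee_pos: [0.5914, -0.4276, 0.261]
tcp_rot: [3.141, 0.003, 1.75]
contact_force: [-0.1, 0.3, -0.5]
finger_gap: 0.004
```

View pics/w1.png

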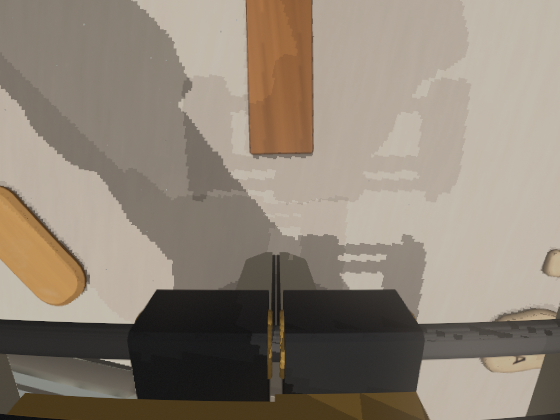

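Wrist view: the wedge is straight ahead, with its butt at about (281,153) and the fingers centred at column 276. They're aligned to within about 1–2 mm. I'll descend and approach.

```bash
python3 -m handwheel '[{"tx":0,"ty":0,"tz":4,"wx":0,"wy":0,"wz":0},{"tx":0,"ty":0,"tz":2,"wx":0,"wy":0,"wz":0},{"tx":0,"ty":0.1,"tz":0.7,"wx":0,"wy":0,"wz":0},{"tx":2.5,"ty":0,"tz":0,"wx":0,"wy":0,"wz":0},{"tx":1,"ty":0,"tz":0,"wx":0,"wy":0,"wz":0},{"tx":0,"ty":0,"tz":0,"wx":0,"wy":0,"wz":0}]'
```

```text
time: 3.75
ee_pos: [0.5924, -0.3958, 0.2088]
tcp_rot: [3.121, 0.024, 1.752]
contact_force: [0.4, 0.4, 0.4]
finger_gap: -0.002
```

```bash
python3 -m handwheel '[{"tx":0,"ty":0,"tz":0.6,"wx":1.2,"wy":1.4,"wz":0},{"tx":0,"ty":0,"tz":0.5,"wx":0,"wy":0,"wz":0},{"tx":0,"ty":0,"tz":0.3,"wx":0,"wy":0,"wz":0},{"tx":0,"ty":0,"tz":0,"wx":0,"wy":0,"wz":0}]'
```

```text
time: 4.15
ee_pos: [0.5945, -0.3988, 0.2005]
tcp_rot: [3.134, 0.01, 1.753]
contact_force: [0.7, 0.7, -0.3]
finger_gap: 0.004
```

```bash
python3 -m handwheel '[{"tx":0,"ty":0,"tz":0.8,"wx":0.6,"wy":0.8,"wz":0},{"tx":0,"ty":0,"tz":0.4,"wx":0,"wy":0,"wz":0},{"tx":0,"ty":0,"tz":0,"wx":0,"wy":0,"wz":0}]'
```

```text
time: 4.45
ee_pos: [0.5943, -0.3999, 0.188]
tcp_rot: [-3.138, -0.004, 1.752]
contact_force: [0.3, -0.9, -0.2]
finger_gap: 0.004
```

```bash
python3 -m handwheel '[{"tx":0,"ty":-0.4,"tz":-0.5,"wx":0,"wy":0,"wz":0},{"tx":1,"ty":0,"tz":0,"wx":0,"wy":0,"wz":0},{"tx":1,"ty":0,"tz":0,"wx":0,"wy":0,"wz":0},{"tx":1,"ty":0,"tz":0,"wx":0,"wy":0,"wz":0},{"tx":1,"ty":0,"tz":0,"wx":0,"wy":0,"wz":0},{"tx":0,"ty":0,"tz":0,"wx":0,"wy":0,"wz":0}]'
```

```text
time: 5.05
ee_pos: [0.5822, -0.3568, 0.1937]
tcp_rot: [-3.138, -0.005, 1.753]
contact_force: [-0.1, 0.8, 0.4]
finger_gap: 0.006
```

```bash
python3 - <<'E'
from cell import ctrl
import cv2,pickle
f=ctrl.grab_frame("wrist"); a=f["pixels"][:,:,::-1]
g=ctrl.grab_frame("top"); pickle.dump(g,open("top1.pkl","wb")); b=cv2.resize(cv2.convertScaleAbs(g["pixels"][165:265,205:390,::-1],alpha=1.3),None,fx=4.3,fy=4.3,interpolation=cv2.INTER_CUBIC)
cv2.imwrite("pics/w2.png",a); cv2.imwrite("pics/top1c.png",b)
E
```

```text
(no output)
```

View pics/w2.png

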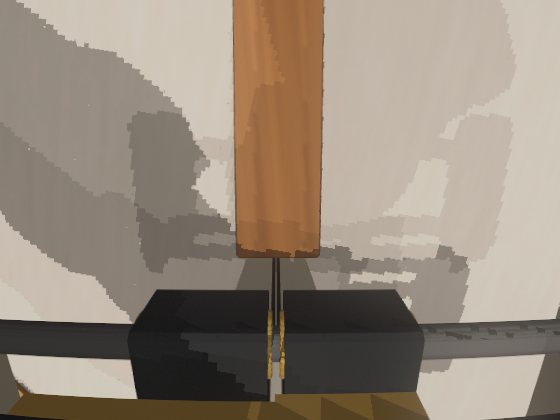

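The wedge is centred on the fingers (238–320, centre 278) with its butt touching. I'll push 6 cm more, then creep.

```bash
python3 -m handwheel '[{"tx":1,"ty":0.05,"tz":0,"wx":0,"wy":0,"wz":0},{"tx":1,"ty":0.05,"tz":0,"wx":0,"wy":0,"wz":0},{"tx":1,"ty":0.05,"tz":0,"wx":0,"wy":0,"wz":0},{"tx":1,"ty":0.05,"tz":0,"wx":0,"wy":0,"wz":0},{"tx":0.8,"ty":0,"tz":0,"wx":0,"wy":0,"wz":0},{"tx":0.8,"ty":0,"tz":0,"wx":0,"wy":0,"wz":0},{"tx":0,"ty":0,"tz":0,"wx":0,"wy":0,"wz":0},{"tx":0,"ty":0,"tz":0,"wx":0,"wy":0,"wz":0}]'; python3 -c "
from cell import ctrl;s=ctrl.get_state();print(s['contact_force'],s['ee_pos'])"
```

```text
time: 5.95
ee_pos: [0.5733, -0.2985, 0.194]
tcp_rot: [-3.139, -0.002, 1.751]
contact_force: [-0.1, -0.9, 1.0]
finger_gap: 0.006
[-0.14407576 -0.91248422  0.95126591] [ 0.5733269  -0.29852184  0.19404396]
```

```bash
for i in 1; do python3 -m handwheel '[{"tx":0.4,"ty":0,"tz":0,"wx":0,"wy":0,"wz":0},{"tx":0.4,"ty":0,"tz":0,"wx":0,"wy":0,"wz":0},{"tx":0.4,"ty":0,"tz":0,"wx":0,"wy":0,"wz":0},{"tx":0,"ty":0,"tz":0,"wx":0,"wy":0,"wz":0}]'; done
```

```text
time: 6.35
ee_pos: [0.5708, -0.287, 0.1941]
tcp_rot: [-3.139, -0.001, 1.75]
contact_force: [0.4, -0.5, 0.3]
finger_gap: 0.005
```

```bash
python3 -m handwheel '[{"tx":0.3,"ty":0,"tz":0,"wx":0,"wy":0,"wz":0},{"tx":0.3,"ty":0,"tz":0,"wx":0,"wy":0,"wz":0},{"tx":0,"ty":0,"tz":0,"wx":0,"wy":0,"wz":0}]'
```

```text
time: 6.65
ee_pos: [0.5696, -0.2809, 0.1941]
tcp_rot: [-3.139, -0.0, 1.749]
contact_force: [-0.0, -0.3, -1.4]
finger_gap: 0.004
```

```bash
python3 -m handwheel '[{"tx":0.3,"ty":0,"tz":0,"wx":0,"wy":0,"wz":0},{"tx":0,"ty":0,"tz":0,"wx":0,"wy":0,"wz":0}]'
```

```text
time: 6.85
ee_pos: [0.569, -0.2777, 0.1941]
tcp_rot: [-3.139, -0.0, 1.749]
contact_force: [-0.3, -0.2, -0.7]
finger_gap: 0.009
```

```bash
python3 -m handwheel '[{"tx":0.3,"ty":0,"tz":0,"wx":0,"wy":0,"wz":0},{"tx":0,"ty":0,"tz":0,"wx":0,"wy":0,"wz":0}]'
```

```text
time: 7.05
ee_pos: [0.5685, -0.2746, 0.1941]
tcp_rot: [-3.139, -0.0, 1.749]
contact_force: [-0.8, -0.1, 0.7]
finger_gap: 0.012
```

```bash
python3 -m handwheel '[{"tx":0.3,"ty":0,"tz":0,"wx":0,"wy":0,"wz":0},{"tx":0,"ty":0,"tz":0,"wx":0,"wy":0,"wz":0}]'
```

```text
time: 7.25
ee_pos: [0.5679, -0.2718, 0.1943]
tcp_rot: [-3.139, 0.001, 1.749]
contact_force: [-0.2, 0.2, 0.6]
finger_gap: 0.006
```

```bash
python3 -m handwheel '[{"tx":0.3,"ty":0,"tz":0,"wx":0,"wy":0,"wz":0},{"tx":0,"ty":0,"tz":0,"wx":0,"wy":0,"wz":0}]'
```

```text
time: 7.45
ee_pos: [0.5673, -0.2699, 0.1945]
tcp_rot: [-3.14, 0.004, 1.748]
contact_force: [0.1, 1.0, 1.1]
finger_gap: 0.007
```

```bash
python3 -m handwheel '[{"tx":0.3,"ty":0,"tz":0,"wx":0,"wy":0,"wz":0},{"tx":0,"ty":0,"tz":0,"wx":0,"wy":0,"wz":0}]'
```

```text
time: 7.65
ee_pos: [0.5668, -0.2683, 0.1949]
tcp_rot: [-3.141, 0.008, 1.747]
contact_force: [0.5, 0.2, -0.6]
finger_gap: 0.004
```

```bash
python3 - <<'E'
from cell import ctrl
import cv2,pickle,numpy as np
s=ctrl.get_state();print(s['contact_force'],s['ft_torque'],s['joint_torque'].round(2))
fs={n:ctrl.grab_frame(n) for n in("scene","top")}
for _ in range(4):
    ctrl.grab_frame("top"); print(ctrl.get_state()['contact_force'].round(2))
pickle.dump(fs,open("f2.pkl","wb"))
b=cv2.resize(cv2.convertScaleAbs(fs["top"]["pixels"][165:265,205:390,::-1],alpha=1.3),None,fx=4.3,fy=4.3,interpolation=cv2.INTER_CUBIC)
cv2.imwrite("pics/top2c.png",b)
E
```

```text
[ 0.52199566  0.23132194 -0.63751823] [-0.14168181  0.04155289  0.02625984] [-1.600e-01 -4.815e+01  3.840e+00 -1.050e+01  1.000e-02  1.400e-01
 -1.000e-02]
[-0.05 -1.38 -0.12]
[-0.74 -1.97 -0.14]
[ 0.07 -1.17  0.39]
[ 0.15 -1.01  0.43]
```

View pics/top2c.png

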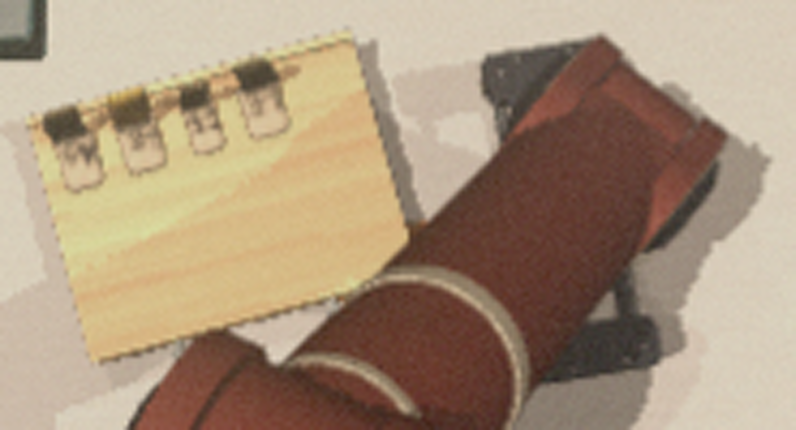

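The chest's corners haven't moved (crop px (30,118), (98,360), (352,36)). The mean push is now about 1.4 N, so bearing is just starting. I'll creep on with averaged force.

```bash
cat > avg.py <<'E'
from cell import ctrl
import numpy as np
F=[];T=[]
for _ in range(6):
    ctrl.grab_frame("wrist"); s=ctrl.get_state(); F.append(s['contact_force']);T.append(s['ft_torque'])
print(np.mean(F,0).round(2),np.mean(T,0).round(3),s['ee_pos'].round(4),s['tcp_rot'].round(4),"foot dist",np.hypot(*(s['ee_pos'][:2]-[.550,-.163])).round(4))
E
python3 -m handwheel '[{"tx":0.3,"ty":0,"tz":0,"wx":0,"wy":0,"wz":0},{"tx":0,"ty":0,"tz":0,"wx":0,"wy":0,"wz":0}]'; python3 avg.py
```

```text
time: 8.15
ee_pos: [0.5662, -0.2669, 0.1951]
tcp_rot: [3.142, 0.012, 1.746]
contact_force: [0.3, -1.0, 0.6]
finger_gap: 0.01
[-0.21 -2.34  0.09] [-0.576 -0.023 -0.006] [ 0.5663 -0.2668  0.1951] [-3.1416  0.0113  1.7467] foot dist 0.1051
```

```bash
python3 -m handwheel '[{"tx":0.3,"ty":0,"tz":0,"wx":0,"wy":0,"wz":0},{"tx":0,"ty":0,"tz":0,"wx":0,"wy":0,"wz":0}]'; python3 avg.py
```

```text
time: 8.65
ee_pos: [0.5657, -0.2655, 0.1954]
tcp_rot: [3.141, 0.016, 1.746]
contact_force: [0.4, -0.3, 0.3]
finger_gap: 0.002
[ 0.1  -2.72 -0.1 ] [-0.719 -0.024  0.014] [ 0.5657 -0.2655  0.1954] [3.1406 0.0155 1.7459] foot dist 0.1037
```

```bash
python3 -m handwheel '[{"tx":0.3,"ty":0,"tz":0,"wx":0,"wy":0,"wz":0},{"tx":0,"ty":0,"tz":0,"wx":0,"wy":0,"wz":0}]'; python3 avg.py; python3 avg.py
```

```text
time: 9.15
ee_pos: [0.5651, -0.2643, 0.1956]
tcp_rot: [3.14, 0.02, 1.745]
contact_force: [1.0, -1.6, 0.2]
finger_gap: 0.007
[ 0.03 -3.08 -0.38] [-0.791 -0.003  0.002] [ 0.5652 -0.2643  0.1957] [3.1396 0.0199 1.7449] foot dist 0.1024
[ 0.3  -3.16 -0.54] [-0.774  0.01  -0.009] [ 0.5652 -0.2642  0.1956] [3.1396 0.0198 1.7449] foot dist 0.1024
```

The push is steady at about 3.2 N by force and about 4 N by moment, so the wedge bears. I'll retract straight back, rise and turn the jaws parallel to the chest front, so the gripper body stays clear of the tiles.

```bash
python3 -m handwheel '[{"tx":-0.8,"ty":0,"tz":0,"wx":0,"wy":0,"wz":0},{"tx":-2,"ty":0,"tz":0,"wx":0,"wy":0,"wz":0},{"tx":-2,"ty":0,"tz":0,"wx":0,"wy":0,"wz":0},{"tx":0,"ty":0,"tz":-4.5,"wx":0,"wy":0,"wz":0},{"tx":0,"ty":0,"tz":-4.5,"wx":0,"wy":0,"wz":0},{"tx":0,"ty":0,"tz":-4,"wx":0,"wy":0,"wz":0},{"tx":0,"ty":0,"tz":0,"wx":0,"wy":0,"wz":0}]'
python3 -m handwheel '[{"tx":0,"ty":0,"tz":0,"wx":0,"wy":0,"wz":8.5},{"tx":0,"ty":0,"tz":0,"wx":0,"wy":0,"wz":8.5},{"tx":0,"ty":0,"tz":0,"wx":0,"wy":0,"wz":8.5},{"tx":0,"ty":0,"tz":0,"wx":0,"wy":0,"wz":8.5},{"tx":0,"ty":0,"tz":0,"wx":0,"wy":0,"wz":8.5},{"tx":0,"ty":0,"tz":0,"wx":0,"wy":0,"wz":8.5},{"tx":0,"ty":0,"tz":0,"wx":0,"wy":0,"wz":8.5},{"tx":0,"ty":0,"tz":0,"wx":0,"wy":0,"wz":8.5},{"tx":0,"ty":0,"tz":0,"wx":0,"wy":0,"wz":8.5},{"tx":0,"ty":0,"tz":0,"wx":0,"wy":0,"wz":8.5},{"tx":0,"ty":0,"tz":0,"wx":0,"wy":0,"wz":0}]'
```

```text
time: 10.45
ee_pos: [0.5753, -0.3048, 0.3235]
tcp_rot: [-3.132, -0.011, 1.751]
contact_force: [0.8, -0.4, 0.2]
finger_gap: 0.007
time: 11.55
ee_pos: [0.576, -0.2916, 0.3124]
tcp_rot: [-3.086, 0.015, 0.25]
contact_force: [-0.4, 0.5, -0.0]
finger_gap: 0.006
```

```bash
python3 avg.py; python3 - <<'E'
from cell import ctrl
import numpy as np
from scipy.spatial.transform import Rotation as R
s=ctrl.get_state(); M=R.from_euler("xyz",s['tcp_rot']); 
print("to corner, cm tool:",M.inv().apply(np.array([.547,-.165,.285])-s['ee_pos'])*100)
D=R.from_euler("xyz",[np.pi,0,np.radians(16)]); print("turn deg",np.degrees((M.inv()*D).as_rotvec()))
E
```

```text
[-0.17 -0.4   0.31] [-0.072  0.137 -0.009] [ 0.5757 -0.2931  0.314 ] [-3.0894  0.0133  0.2497] foot dist 0.1326
to corner, cm tool: [  0.4241596  -12.94993017   3.57667605]
turn deg [-3.00412206  0.71644217 -1.71325097]
```

```bash
python3 -m handwheel '[{"tx":0,"ty":0,"tz":0,"wx":-3,"wy":0.7,"wz":-1.7},{"tx":0,"ty":-4.3,"tz":0,"wx":0,"wy":0,"wz":0},{"tx":0,"ty":-4.3,"tz":0,"wx":0,"wy":0,"wz":0},{"tx":0,"ty":-4.3,"tz":0,"wx":0,"wy":0,"wz":0},{"tx":0,"ty":0,"tz":0,"wx":0,"wy":0,"wz":0}]'
python3 avg.py; python3 - <<'E'
from cell import ctrl
import numpy as np,cv2,pickle
from scipy.spatial.transform import Rotation as R
s=ctrl.get_state(); M=R.from_euler("xyz",s['tcp_rot']); 
print("to corner, cm tool:",M.inv().apply(np.array([.547,-.165,.25])-s['ee_pos'])*100)
D=R.from_euler("xyz",[np.pi,0,np.radians(16)]); print("turn deg",np.degrees((M.inv()*D).as_rotvec()))
f=ctrl.grab_frame("scene"); pickle.dump(f,open("s3.pkl","wb"))
cv2.imwrite("pics/s3.png",cv2.resize(f["pixels"][140:290,190:390,::-1],None,fx=4,fy=4,interpolation=cv2.INTER_CUBIC))
E
```

```text
time: 12.35
ee_pos: [0.5379, -0.1677, 0.3136]
tcp_rot: [3.139, -0.002, 0.281]
contact_force: [0.6, 1.0, 0.0]
finger_gap: 0.005
[-0.01 -0.21 -0.41] [-0.045  0.12   0.011] [ 0.5382 -0.1759  0.3149] [ 3.1292e+00 -2.7000e-03  2.7000e-01] foot dist 0.0175
to corner, cm tool: [ 1.12529006 -0.89312922  6.48040236]
turn deg [ 0.70853648 -0.1510874  -0.52845725]
```

View pics/s3.png

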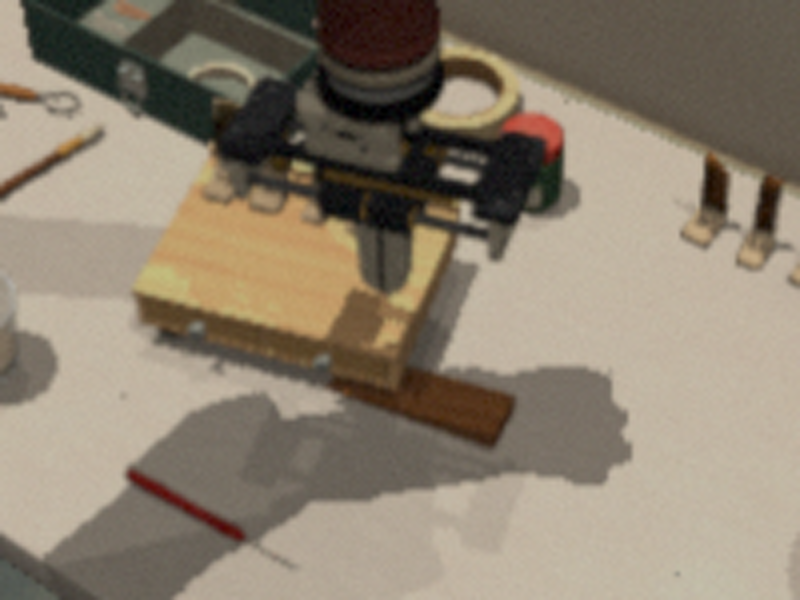

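Scene crop: the wedge's butt is at about (514,398)/(497,438), and its near thin corner shows under the chest front at about (335,382). All tiles stand. I'll check the wedge pose against the foot.

```bash
python3 - <<'E'
from h import *
f=pickle.load(open("s3.pkl","rb"))
c=lambda p:(np.array(p,float)+.5)/4-.5+[190,140]
B=back(f,c([(514,398),(495,434)]),.018); t=back(f,c([(335,382)]),.002)
print(B.round(4),np.linalg.norm(B[0]-B[1]),t.round(4),np.linalg.norm(t[0]-B[1]))
ax=t[0,:2]-B[1,:2]; print("yaw",np.degrees(np.arctan2(ax[1],ax[0])))
y=np.radians(100.3);Q=np.array([[np.cos(y),-np.sin(y)],[np.sin(y),np.cos(y)]])
tw=B[:,:2].mean(0)-Q@[-.065,0]; print("wedge",tw,"foot in wedge",Q.T@(np.array([.5504,-.163])-tw))
print(proj(f,[[.55,-.163,.06],[.55,-.163,.006]]))
E
```

```text
[[ 0.5825 -0.2543  0.018 ]
 [ 0.5484 -0.2604  0.018 ]] 0.034569833710833324 [[ 0.5326 -0.135   0.002 ]] 0.127429312252309
yaw 97.21900553894326
wedge [ 0.55383294 -0.19341644] foot in wedge [ 0.03054009 -0.00206091]
[[284.61756156 222.47086146]
 [284.82192128 234.70925479]]
```

The foot is at about x=31 mm, y=-2 mm in the wedge's frame, well inside the limits. Now I'll move over the corner and come down to press.

```bash
python3 -m handwheel '[{"tx":1.1,"ty":-0.8,"tz":0,"wx":0.7,"wy":0,"wz":-0.5},{"tx":0,"ty":0,"tz":3,"wx":0,"wy":0,"wz":0},{"tx":0,"ty":0,"tz":1.5,"wx":0,"wy":0,"wz":0},{"tx":0,"ty":0,"tz":0.5,"wx":0,"wy":0,"wz":0},{"tx":0,"ty":0,"tz":0,"wx":0,"wy":0,"wz":0},{"tx":0,"ty":0,"tz":0,"wx":0,"wy":0,"wz":0}]'; python3 avg.py
```

```text
time: 13.3
ee_pos: [0.55, -0.1661, 0.2638]
tcp_rot: [-3.142, -0.006, 0.278]
contact_force: [1.0, 0.5, 0.2]
finger_gap: 0.006
[ 0.52 -0.34  0.02] [-0.03   0.142  0.006] [ 0.5498 -0.166   0.264 ] [ 3.1415 -0.0065  0.2777] foot dist 0.0031
```

```bash
python3 -m handwheel '[{"tx":0,"ty":0,"tz":0.7,"wx":0,"wy":0,"wz":0},{"tx":0,"ty":0,"tz":0.5,"wx":0,"wy":0,"wz":0},{"tx":0,"ty":0,"tz":0,"wx":0,"wy":0,"wz":0}]'; python3 avg.py
```

```text
time: 13.9
ee_pos: [0.5499, -0.1659, 0.2515]
tcp_rot: [3.141, -0.007, 0.278]
contact_force: [-0.2, 0.5, 0.6]
finger_gap: -0.0
[ 0.08 -0.11 -0.  ] [-0.018  0.17   0.008] [ 0.5502 -0.1662  0.2525] [ 3.1401 -0.0089  0.2778] foot dist 0.0032
```

```bash
python3 -m handwheel '[{"tx":0,"ty":0,"tz":0.4,"wx":0,"wy":0,"wz":0},{"tx":0,"ty":0,"tz":0,"wx":0,"wy":0,"wz":0}]'; python3 avg.py
```

```text
time: 14.4
ee_pos: [0.5503, -0.1662, 0.2485]
tcp_rot: [3.14, -0.009, 0.278]
contact_force: [0.8, 1.0, -0.2]
finger_gap: 0.004
[-0.32 -0.01  0.1 ] [-0.014  0.169  0.014] [ 0.5505 -0.1664  0.249 ] [ 3.1392 -0.0101  0.2778] foot dist 0.0034
```

```bash
python3 -m handwheel '[{"tx":0,"ty":0,"tz":0.3,"wx":0,"wy":0,"wz":0},{"tx":0,"ty":0,"tz":0,"wx":0,"wy":0,"wz":0}]'; python3 avg.py
```

```text
time: 14.9
ee_pos: [0.5505, -0.1663, 0.2459]
tcp_rot: [3.139, -0.01, 0.278]
contact_force: [-0.0, -1.1, 0.2]
finger_gap: 0.01
[0.66 0.32 0.16] [-0.009  0.147 -0.007] [ 0.5507 -0.1665  0.2463] [ 3.1385 -0.0109  0.2778] foot dist 0.0036
```

Now at the surface; I'll creep into contact.

```bash
python3 -m handwheel '[{"tx":0,"ty":0,"tz":0.2,"wx":0,"wy":0,"wz":0},{"tx":0,"ty":0,"tz":0,"wx":0,"wy":0,"wz":0}]'; python3 avg.py
```

```text
time: 15.4
ee_pos: [0.5508, -0.1668, 0.2457]
tcp_rot: [3.139, -0.012, 0.278]
contact_force: [-0.1, 0.2, 0.6]
finger_gap: 0.007
[-0.66 -0.11  3.05] [ 0.042  0.28  -0.009] [ 0.5509 -0.1669  0.2455] [ 3.1382 -0.012   0.2778] foot dist 0.004
```

```bash
python3 -m handwheel '[{"tx":0,"ty":0,"tz":0.2,"wx":0,"wy":0,"wz":0},{"tx":0,"ty":0,"tz":0,"wx":0,"wy":0,"wz":0}]'; python3 avg.py
```

```text
time: 15.9
ee_pos: [0.5507, -0.1672, 0.2457]
tcp_rot: [3.14, -0.013, 0.278]
contact_force: [-0.3, -0.0, 0.0]
finger_gap: 0.005
[-1.04  0.66  6.15] [0.151 0.434 0.009] [ 0.5508 -0.1672  0.2454] [ 3.1392 -0.013   0.278 ] foot dist 0.0043
```

```bash
python3 avg.py; python3 avg.py
```

```text
[-1.35  0.69  5.87] [0.143 0.465 0.006] [ 0.5509 -0.1673  0.2454] [ 3.1392 -0.013   0.278 ] foot dist 0.0043
[-1.52  0.59  5.88] [ 0.153  0.445 -0.008] [ 0.5509 -0.1672  0.2454] [ 3.1393 -0.013   0.2781] foot dist 0.0043
```

Steady 5.9 N with no sinking. One more small press for margin, then a last look.

```bash
python3 -m handwheel '[{"tx":0,"ty":0,"tz":0.2,"wx":0,"wy":0,"wz":0},{"tx":0,"ty":0,"tz":0,"wx":0,"wy":0,"wz":0}]'; python3 avg.py;python3 avg.py; python3 - <<'E'
from cell import ctrl
import cv2
f=ctrl.grab_frame("scene")
cv2.imwrite("pics/s4.png",cv2.resize(f["pixels"][140:290,190:390,::-1],None,fx=4,fy=4,interpolation=cv2.INTER_CUBIC))
E
```

```text
time: 17.0
ee_pos: [0.5507, -0.1676, 0.2456]
tcp_rot: [3.141, -0.014, 0.278]
contact_force: [0.1, 1.2, 0.9]
finger_gap: 0.002
[-1.24  0.99  7.33] [0.185 0.543 0.004] [ 0.5508 -0.1676  0.2454] [ 3.1404 -0.0139  0.2781] foot dist 0.0047
[-1.45  1.18  6.94] [ 0.234  0.498 -0.007] [ 0.5508 -0.1676  0.2454] [ 3.1405 -0.0139  0.2782] foot dist 0.0047
```

View pics/s4.png

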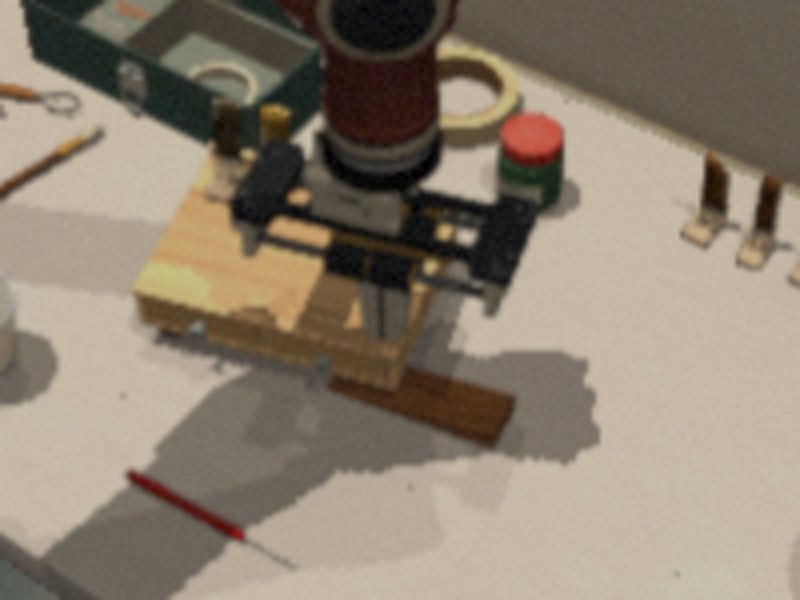

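The fingertip presses near the corner at about crop (385,335) with 7 N, and the TCP height stays at 0.2454. The wedge (butt at (514,398)) and chest haven't moved, and the visible tiles stand. I'm handing in.

```bash
python3 -c "
from cell import ctrl;print(ctrl.finish_job(),ctrl.get_state()['contact_force'])"
```

```text
the job is handed in; nothing more can be done
the job is handed in; nothing more can be done
```

I pushed the wedge thin end first under the short foot with the closed fingers, until the push held at about 3–4 N. I then backed off and pressed on the chest's top at that corner, and handed the job in at about 18 s while still pressing. No verdict was reported.

**Last checks that agreed:**
- **Press:** it was steady at about 7 N, roughly 5 mm from corner_top. The tool's height stayed at 0.2454 m as the press rose from about 3 to 7 N, so the corner did not give.
- **Wedge:** a picture taken just before the press puts the foot at about x = 31 mm, y = -2 mm in the wedge's frame. In the picture under the press, neither the wedge nor the chest had moved visibly.
- **Surroundings:** the tiles in view were standing. The jar, needle and other bystanders in view had not moved.

**Weaker or disagreeing:**
- **Push force:** the wrist force gave 3.2 N and the moment about 4 N, at or just under the low end of the expected 4 to 8 N.
- **Levelness:** I judged it only from the fingertip height (59.4 mm against 60 mm) and from the corner not giving. I did not measure the tilt directly.
- **View:** the gripper hid the two right-hand tiles in the last picture.

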